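# Hold the set-screw collar on the stirrer shaft's flat

### The job

On the bare upright shaft of the stirrer drive, feel for the flat by gripping the shaft with the fingers, before touching the collar, and turn the shaft as needed so that its flat faces the driver stand. Then slip the collar with the set screw (not the plain ring) level over the shaft with its screw pointing at the driver stand, and press it back so the screw's tip bears squarely on the flat. Finish still holding it there in the gripper, clear of the shoulder below and with the shaft's end showing through its top, ready for a colleague to tighten the screw; leave the plain ring and the jar where they are.

Things in the scene. Friction and masses are not known exactly. Their poses are not given: they have to be found in the camera images.
- drive: Stirrer drive, fixed: aluminium gearbox 140 x 120 mm, foot plate 160 x 140, top 58 mm above the bench, gearmotor (52 mm thick) out of its -x side to 165 mm from the origin. Origin on the bench under the shaft's axis, z up. Stand and jar are about 170 mm from the axis at bearings near +40 and -40 degrees from the drive's +x, either way round.
- shaft_top (a point): Centre of the upper end of the upright steel shaft, 140 mm above the bench; axes are the drive's, not turning with the shaft. Shaft 28 mm across with one flat, 7.5 mm from the axis, along all its length above the shoulder; top 4 mm tapers by 3 mm (flat side 2). The flat starts facing within 25 degrees of the drive's +x, either way; which way is not reported: feel or look.
- shoulder (a point): Centre of the top of the drive's round shoulder (44 mm across), on the shaft's axis, 70 mm above the bench. The shaft turns by hand (friction about 0.06 N m) and stays as left. Fingers closing across the shaft read 21.5 mm when square on the flat; at a degrees off square they read 14 + 14 cos(57.6 - a) mm, and 28 mm from 58 degrees on.
- collar: Loose steel collar, 26 mm high, 50 mm across, about 0.2 kg, bore 33 mm, lying on the bench left or right of the drive. Origin at the centre of its underside, z up. Two grip faces 26 mm long, 52 mm apart, square to its y axis. Set screw along its +x at 13 mm height, with a head 16 mm across outside, ending 44 mm from the centre.
- screw_tip (a point): Inner end of the collar's set screw, 10 mm wide and high, flat-ended, inside the bore: 10 mm from the collar's centre along its +x, 13 mm above its underside. The collar only goes down the shaft with this tip over the flat; with the collar centred on the shaft, the tip is 2.5 mm from the flat, and it only comes fully home on a flat that is square to it (within about 10 degrees).
- stand: Driver stand, fixed: round dark base 52 mm across, 34 mm high, with an upright T-handle hex driver in it, 107 mm high in all, black crossbar 65 mm long. Origin on the bench under its axis. The flat and the screw must face this axis.
- spacer: Plain loose steel ring without a screw, 52 mm across, bore 33 mm, 26 mm high; origin at the centre of its underside. It lies on the other side of the drive from the collar. Not to be used.
- jar: Loose closed glass jar, 56 mm across, 85 mm high; origin at the centre of its underside. It stands on the other side from the driver stand.
There are look-alikes about, which are no part of the job. Leave any blue or pink look-alike of the collar alone.

How it is judged (in metres and radians):
On the way:
1. the fingers have gripped the bare shaft, with the collar still lying where it was (contact force between the fingers and drive above 3 N and horizontal distance between the grasp point and shaft_top below 0.02 m and z of the grasp point in the frame of shaft_top between -0.06 and 0.02 m and distance of collar from where it was at the start of the episode below 0.015 m), for 0.2 s.
At the end, for the whole second after the job is handed in: Fingers hold the collar (over 2 N) round the shaft: underside 28-67 mm below the shaft end, centre within 6 mm of the axis but over 1.5 mm off it away from the stand, tip pressed on the flat (over 0.5 N), level within 8 degrees, screw pointing at the stand within 45 mm sideways, at rest (z of collar in the frame of shaft_top between -0.067 and -0.028 m and horizontal distance between collar and shaft_top below 0.006 m and angle between collar's own z axis and vertical below 0.14 rad and x of stand in the frame of collar above 0.05 m and y of stand in the frame of collar between -0.045 and 0.045 m and x of shaft_top in the frame of collar above 0.0015 m and contact force between collar and drive above 0.5 N and contact force between the fingers and collar above 2 N and linear speed of collar below 0.02 m/s); the arm keeps its last pose, push and grip.
It fails at once if the plain ring is moved more than 30 mm (distance of spacer from where it was at the start of the episode above 0.03 m).
It fails at once if the jar is moved more than 30 mm or tipped (distance of jar from where it was at the start of the episode above 0.03 m or angle between jar's own z axis and vertical above 0.5 rad).
It also fails if it takes over 58 s, if anything falls off the work surface, if the arm or the gripper's body presses on something with over 40 N, if the wrist force passes 120 N, or if a joint passes its speed limit or range.

### The arm

A 6-joint arm with a two-finger parallel gripper is mounted at the origin on the work surface. World frame = base frame: x ahead of the robot, y to its left, z up, the work surface at z = 0. Lengths are in mm, angles in rad, forces in N, time in s.
With the tool pointing down it reaches from about 350 to 775 mm from the base axis. Payload 7.3 kg.
Tool frame: the origin (TCP) lies at the centre of the arm's flange, where the gripper is bolted on; the fingertips stand 178 mm ahead of it and the grasp point (between the pads) lies 159 mm ahead of it; z points along the fingers, y is the direction in which the jaws open and shut (so a half turn about z gives the same grasp; the last joint's range is limited). The gripper opens to 92 mm and grips with 3 to 60 N. Pads are 19 mm wide; open, the fingers measure 130 mm over their backs; the gripper's body (75 mm by 190 mm) begins 47 mm behind the grasp point.
Start: joints at [-1.416, 0.342, 1.524, -0, 1.275, -0.146], TCP at [155.569, -501.424, 404.741] pointing down, gripper open.
Joint ranges: [-2.53, 2.53], [-0.77, 2.02], [0.04, 2.7], [-1, 4.14], [0.28, 2.66], [-3.11, 3.11]. Speed limits (rad/s): [2.57, 2.57, 3.14, 3.14, 3.14, 3.14].

### API

Orientations are given as [roll, pitch, yaw] about the fixed x, y, z axes, in that order (R = Rz(yaw) Ry(pitch) Rx(roll)).
In Python, from plant import get_obs, capture, close_job gives the robot as it stands. The module is installed in compiled form; this text tells all that it offers.
- The arm moves only by the shell command python3 -m pendant 'ROWS'. ROWS is JSON, a list of rows, each a list of 3 entries, a list of its own where there are three numbers: the shift along the tool's x, y, z in m, then the turn, a rotation vector about the tool's x, y, z in rad, then the finger opening in m, from 0 to 0.0918. In form: [[[tx, ty, tz], [wx, wy, wz], fingers], ...]. A call has 1 to 10 rows; each row is the pose to reach, as a shift and turn from the pose commanded when the call began, along the tool's axes at that moment; what a row does not reach only later rows make up. A row lasts 1/12 s, in which the tool goes at most 41.7 mm and 7.16 degrees, less where a joint would pass 70% of its speed; a pose out of reach is approached as far as the arm can. A call with a gripper value outside its range is refused whole. The fingers move at their own pace and stop on an object; the grip force is fixed at half the most. Time passes only in rows, so rows that repeat a pose let the fingers close. It gives the time, the measured TCP pose, the force and the opening at its end, in the units of the state.
- get_obs(): the state, without advancing time (a new reading comes with each control period).
- capture(name): name is "scene" or "top"; returns a dict with "color" (420x560x3 uint8, red, green, blue), "mtx" (3x3 intrinsics, pixels), "rvec" (rotation vector, rad) and "tvec" (3), from world to camera coordinates, as OpenCV has them. Camera axes: x right, y down, z forward; pixel columns grow to the right and rows downward; lengths in mm; the calibration is good to about 2 mm. A picture is of the moment at which its call begins. There is no depth.
- close_job(): hands the job in, once; it reports no verdict.
The state is a dict: "time": time; "joint_positions": joint angles; "dq": joint speeds; "tau": joint torques, N m; "tool_pos": TCP position; "tcp_rot": TCP orientation; "contact_force": force on the tool from outside, world axes, zero at the start; "moment": the same for the moment, N m; "grip_width": finger opening in mm.
Only numpy, scipy, OpenCV 4.12 (cv2) and the standard library are available. Lean on these libraries where they do the work, as an engineer would, in place of code of your own. Each camera call takes 0.05 s, during which the arm holds its last target. There are 200 camera calls.

## Working session

There is one attempt and no reset: what is moved stays moved. The work goes in short steps, Python scripts to look and compute and a shell command to move; the robot and the scene stay as the last step left them, time stands still between calls to the robot, and variables do not carry over. Pictures are saved under pics/ and viewed, about 8 in all and at most 12, crops included, and the job is handed in when it is done.

```bash
mkdir -p pics; python3 - <<'E'
from plant import *
import cv2,numpy as np
o=get_obs();print(o)
for n in("scene","top"):
    c=capture(n);cv2.imwrite(f"pics/{n}0.png",c["color"][:,:,::-1]);np.savez(f"{n}0.npz",**c)
    print(n,c["mtx"].tolist(),c["rvec"],c["tvec"])
    R=cv2.Rodrigues(np.array(c["rvec"]))[0];print(-R.T@np.array(c["tvec"]).ravel(),R[2])
a=cv2.imread("pics/scene0.png");b=cv2.imread("pics/top0.png")
E
```

```text
{'time': 0.0, 'joint_positions': array([-1.41599824e+00,  3.42724766e-01,  1.52501136e+00, -6.03841903e-05,
        1.27537132e+00, -1.46014716e-01]), 'dq': array([-5.95395958e-05, -1.50548454e-03, -3.56365959e-04, -9.87911511e-04,
       -5.10836775e-04, -3.34396273e-04]), 'tau': array([ 2.22794872e-03, -4.31242740e+01, -2.44216043e+01,  7.19704223e-02,
        5.60383976e-02, -1.19293009e-04]), 'tool_pos': array([ 155.54141598, -501.29295726,  404.04566265]), 'tcp_rot': array([-3.14008558e+00, -1.63269137e-04,  3.00830303e-01]), 'contact_force': array([-0.10707265,  0.1394918 ,  0.16787143]), 'moment': array([-0.02124361,  0.01234063,  0.02848277]), 'grip_width': 91.49142226136604}
scene [[422.42300885829525, 0.0, 282.2728670603949], [0.0, 422.42300885829525, 213.11197550039756], [0.0, 0.0, 1.0]] [ 1.85537234  1.27556626 -0.64404983] [-232.55324592 -223.55002505 1312.87101661]
[1203.49701032 -239.33616422  567.44962666] [-0.76036339  0.31400398 -0.56854992]
top [[513.297554701068, 0.0, 277.8274631877167], [0.0, 513.297554701068, 210.2340369382158], [0.0, 0.0, 1.0]] [ 2.11929507 -2.18634224  0.08235575] [  41.97169729  555.34106623 1066.2598247 ]
[ 440.15485843   -5.66531389 1119.51192124] [ 0.10602559  0.02766443 -0.9939785 ]
```

View pics/scene0.png

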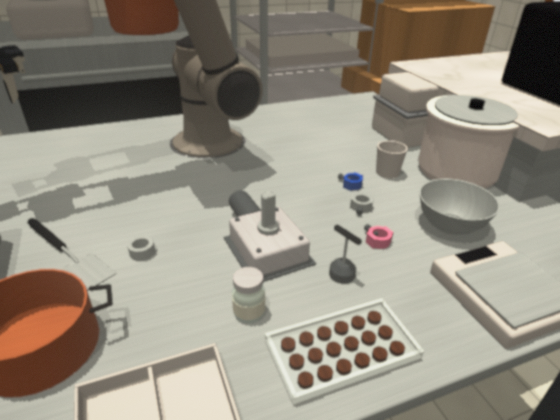

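View pics/top0.png

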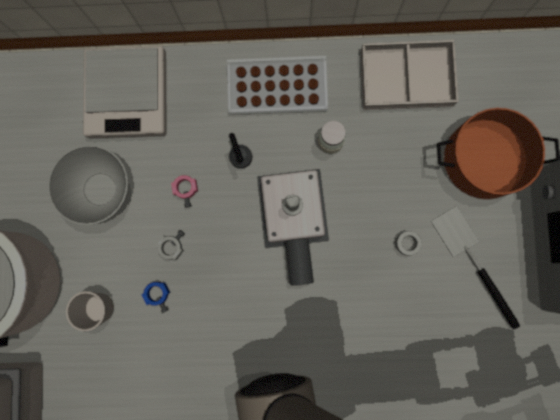

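The scene view shows the drive shaft near (268,205), the stand at (343,262) and the jar at (249,292). In the top view the shaft top is near (292,204), the stand near (238,153) and the jar at (332,136).

Collar candidates in the top view are grey with a screw at (170,247), pink at (184,187), blue at (155,293), and a plain ring at (408,242). The grey one with the screw fits the description, because blue and pink are excluded and the ring has no screw. I'll confirm it in an enlarged crop.

```bash
python3 - <<'E'
import cv2,numpy as np
t=cv2.imread("pics/top0.png");s=cv2.imread("pics/scene0.png")
f=lambda im,x,y,w:cv2.resize(im[y:y+w,x:x+w],(390,290) if 0 else (290,290),interpolation=cv2.INTER_CUBIC)
r1=np.hstack([f(t,141,218,58),f(s,335,165,58)])
r2=np.hstack([f(t,220,120,100),f(s,230,180,116)])
cv2.imwrite("pics/crop1.png",np.vstack([r1,r2]))
E
```

```text
(no output)
```

View pics/crop1.png

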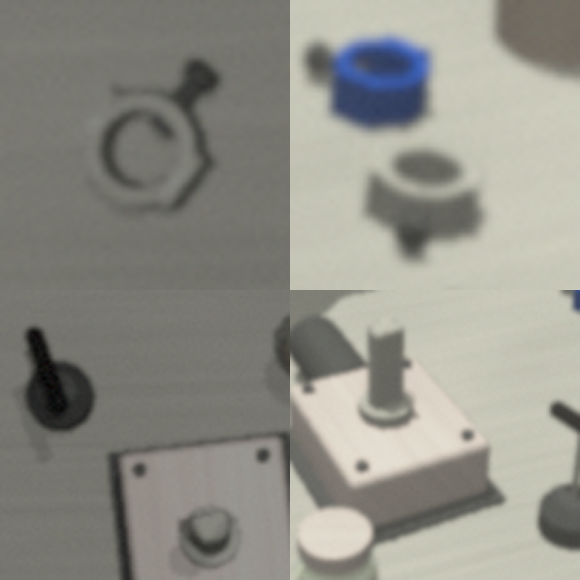

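The crop confirms it: the grey hex-sided collar carries a dark screw, with its head at top-view pixel ≈(181,233.5). Next I'll triangulate.

```bash
cat > h.py <<'E'
import cv2,numpy as np
C={n:dict(np.load(f"{n}0.npz")) for n in("scene","top")}
def ray(n,p):
    c=C[n];R=cv2.Rodrigues(c["rvec"])[0];o=-R.T@c["tvec"].ravel()
    d=R.T@np.linalg.inv(c["mtx"])@[p[0],p[1],1];return o,d/np.linalg.norm(d)
def pl(n,p,z):
    o,d=ray(n,p);return o+d*(z-o[2])/d[2]
def tri(ps,pt):
    A=0;b=0;L=[ray("scene",ps),ray("top",pt)]
    for o,d in L:
        M=np.eye(3)-np.outer(d,d);A=A+M;b=b+M@o
    x=np.linalg.solve(A,b);return x.round(1),[round(float(np.linalg.norm(np.cross(x-o,d))),1) for o,d in L]
E
python3 - <<'E'
from h import *
t=C["top"]["color"].astype(int);s=C["scene"]["color"].astype(int)
print("shaft",tri((268.8,195),(291.7,201.5)),pl("top",(291.7,201.5),140))
print("collar top",tri((362,198.7),(170.4,248)),pl("top",(170.4,248),26),pl("scene",(362,198.7),26))
print("head",tri((359.4,212.4),(180.7,233.6)),pl("top",(180.7,233.6),15),pl("scene",(359.4,212.4),15))
print("stand34",pl("top",(240.7,156.6),34),"scene",pl("scene",(343,263),34))
print("jar",pl("top",(333,134),85),"spacer",pl("top",(408,242),26))
# gearbox face: pinkish bright
m=((t.sum(2)>400)).astype(np.uint8);m[:160]=0;m[250:]=0;m[:,:255]=0;m[:,330:]=0
c=max(cv2.findContours(m,0,2)[0],key=cv2.contourArea);r=cv2.minAreaRect(c)
q=np.array([pl("top",p,58) for p in cv2.boxPoints(r)]);print(q.round(1),q.mean(0))
e=np.diff(q,axis=0);print(np.linalg.norm(e,axis=1),np.degrees(np.arctan2(e[:,1],e[:,0])))
# bore ring of collar: bright ring mask
g=t.sum(2)[225:270,145:200];print((g[::2,::2]//3))
E
```

```text
shaft (array([561.5,  -4.4, 136.5]), [1.3, 1.3]) [560.63335355  -5.55856781 140.        ]
collar top (array([484.4, 260.3,  23.7]), [2.8, 2.8]) [483.08223202 257.11144922  26.        ] [487.89855686 261.2323217   26.        ]
head (array([514.9, 239.5,   8.7]), [1.2, 1.2]) [513.97510546 237.05842107  15.        ] [522.88923352 235.34113135  15.        ]
stand34 [674.81334254 101.1682453   34.        ] scene [684.88158204 102.61330367  34.        ]
jar [704.10275698 -94.77976581  85.        ] spacer [ 480.32014177 -248.24836074   26.        ]
[[623.2  54.9  58. ]
 [633.4 -56.3  58. ]
 [503.  -67.5  58. ]
 [492.8  42.2  58. ]] [563.08729304  -6.68717515  58.        ]
[111.67979554 130.81928263 110.20986616] [ -84.78351894 -175.10772953   95.34144747]
[[119 118 117 118 118 119 117 119 118 118 118 117 117 118 116 117 117 117
  117 118 116 117 117 117 116 115 116 117]
 [119 121 120 121 120 120 119 119 119 118 119 118 119 119 117 116 117 119
  116 116 115 114 116 114 115 114 116 114]
 [119 117 118 116 116 117 117 117 117 117 116 116 117 115 114 114 112  99
  102 111 113 112 112 115 114 115
[... 1650 characters left out ...]
116 117 117 116 115 117 117 117 115 105 101 101  95  91  98  83  92 112
  115 114 114 114 115 114 115 113 113 115]
 [117 116 116 115 116 115 115 115 115 114 110 107 108 114 110 109 113 115
  114 116 114 113 116 114 115 115 114 115]
 [115 116 116 116 115 116 115 115 117 114 115 113 114 113 113 115 115 114
  114 114 112 114 113 112 114 113 113 113]
 [115 115 116 114 115 114 114 114 114 114 113 113 113 112 112 111 112 113
  110 111 112 111 111 111 111 111 111 113]
 [116 115 117 115 115 113 114 113 112 113 113 112 112 112 112 112 110 111
  112 111 112 112 111 111 114 113 112 112]
 [117 114 116 116 116 116 116 114 116 114 114 114 114 115 114 114 114 113
  112 112 111 113 113 113 114 114 111 111]]
```

```bash
cat >> h.py <<'E'
from plant import get_obs
from scipy.spatial.transform import Rotation as Ro
def mv(xyz,yawdeg):
    o=get_obs();R=Ro.from_euler("xyz",o["tcp_rot"]);T=Ro.from_euler("xyz",[180,0,yawdeg],degrees=True)
    print("t",o["time"],"shift",(R.inv().apply(np.array(xyz)-o["tool_pos"])/1000).round(4),"rv",(R.inv()*T).as_rotvec().round(4),"pose",o["tool_pos"].round(1),np.degrees(o["tcp_rot"]).round(1))
E
python3 -c "
from h import *
mv([561.5,-5,404],120)"
```

```text
t 0.1 shift [ 0.5348 -0.3538  0.0007] rv [-7.0000e-04 -1.3000e-03 -1.7936e+00] pose [ 155.5 -501.3  404.1] [-179.9   -0.    17.2]
```

```bash
python3 -m pendant '[[[0.535,-0.354,0],[0,0,-1.794],0.0918],[[0.535,-0.354,0],[0,0,-1.794],0.0918],[[0.535,-0.354,0],[0,0,-1.794],0.0918],[[0.535,-0.354,0],[0,0,-1.794],0.0918],[[0.535,-0.354,0],[0,0,-1.794],0.0918],[[0.535,-0.354,0],[0,0,-1.794],0.0918],[[0.535,-0.354,0],[0,0,-1.794],0.0918],[[0.535,-0.354,0],[0,0,-1.794],0.0918],[[0.535,-0.354,0],[0,0,-1.794],0.0918],[[0.535,-0.354,0],[0,0,-1.794],0.0918]]'; python3 -c "
from h import *
mv([561.5,-5,404],120)"
```

```text
time: 0.93
tool_pos: [420.1, -176.9, 404.6]
tcp_rot: [-3.141, 0.0, 1.557]
contact_force: [0.7, -0.8, 0.7]
grip_width: 91.8
t 0.9333 shift [0.1739 0.139  0.0006] rv [-2.000e-04 -1.000e-04 -5.375e-01] pose [ 420.1 -176.9  404.6] [-180.     0.    89.2]
```

```bash
python3 -m pendant '[[[0.174,0.139,0],[0,0,-0.537],0.0918],[[0.174,0.139,0],[0,0,-0.537],0.0918],[[0.174,0.139,0],[0,0,-0.537],0.0918],[[0.174,0.139,0],[0,0,-0.537],0.0918],[[0.174,0.139,0],[0,0,-0.537],0.0918],[[0.174,0.139,0],[0,0,-0.537],0.0918],[[0.174,0.139,0],[0,0,-0.537],0.0918],[[0.174,0.139,0],[0,0,-0.537],0.0918]]'; python3 -c "
from h import *
mv([561.5,-5,279],120)"
```

```text
time: 1.6
tool_pos: [561.8, -7.1, 403.9]
tcp_rot: [-3.14, -0.001, 2.09]
contact_force: [-0.4, -0.6, 0.3]
grip_width: 91.8
t 1.6 shift [0.0019 0.001  0.1249] rv [-0.0017 -0.0007 -0.0048] pose [561.8  -7.1 403.9] [-179.9   -0.   119.7]
```

Descend over the shaft, then close on it.

```bash
python3 -m pendant '[[[0.002,0.001,0.125],[0,0,0],0.0918],[[0.002,0.001,0.125],[0,0,0],0.0918],[[0.002,0.001,0.125],[0,0,0],0.0918],[[0.002,0.001,0.125],[0,0,0],0.0918],[[0.002,0.001,0.125],[0,0,0],0.0918]]' && python3 -m pendant '[[[0,0,0],[0,0,0],0],[[0,0,0],[0,0,0],0],[[0,0,0],[0,0,0],0],[[0,0,0],[0,0,0],0],[[0,0,0],[0,0,0],0],[[0,0,0],[0,0,0],0],[[0,0,0],[0,0,0],0],[[0,0,0],[0,0,0],0],[[0,0,0],[0,0,0],0],[[0,0,0],[0,0,0],0]]'; python3 -c "
from h import *
o=get_obs();print(o)
mv([561.5,-5,279],120)"
```

```text
time: 2.02
tool_pos: [560.8, -6.6, 278.8]
tcp_rot: [-3.138, -0.003, 2.086]
contact_force: [0.4, 0.3, 0.6]
grip_width: 92.0
time: 2.85
tool_pos: [561.7, -5.4, 279.6]
tcp_rot: [-3.141, -0.0, 2.088]
contact_force: [-0.9, 0.5, -0.4]
grip_width: 29.4
{'time': 2.85, 'joint_positions': array([-1.46068280e-01,  5.34363976e-01,  1.58901833e+00, -1.07107926e-04,
        1.01835704e+00, -6.63112503e-01]), 'dq': array([-0.00034006,  0.00051327, -0.00106376, -0.00026546,  0.00068389,
        0.00125971]), 'tau': array([ 5.31964120e-03, -4.92443597e+01, -2.08594626e+01,  3.49309563e-02,
        8.14508228e-02,  1.08006191e-05]), 'tool_pos': array([561.6728581 ,  -5.42166431, 279.6233564 ]), 'tcp_rot': array([-3.14142093e+00, -1.84527162e-05,  2.08789676e+00]), 'contact_force': array([-0.92569058,  0.5273006 , -0.37134943]), 'moment': array([-0.03369813, -0.14233158,  0.02239611]), 'grip_width': 29.398773653509753}
t 2.85 shift [0.0005 0.0001 0.0006] rv [-0.0002 -0.     -0.0065] pose [561.7  -5.4 279.6] [-180.    -0.   119.6]
```

```bash
python3 -m pendant '[[[0,0,0],[0,0,0],0],[[0,0,0],[0,0,0],0],[[0,0,0],[0,0,0],0],[[0,0,0],[0,0,0],0],[[0,0,0],[0,0,0],0],[[0,0,0],[0,0,0],0]]'; python3 -c "
from h import *
for w in [0]:
  o=get_obs();w=o['grip_width'];print(w,o['moment']);print(57.6-np.degrees(np.arccos(min(1,(w-14)/14))))"
```

```text
time: 3.35
tool_pos: [561.8, -5.3, 279.6]
tcp_rot: [3.141, 0.0, 2.088]
contact_force: [3.3, 2.9, -3.1]
grip_width: 23.7
23.695524602546744 [ 0.34882909 -0.56534497 -0.06085937]
11.431308899274839
```

```bash
python3 -m pendant '[[[0,0,0],[0,0,0],0],[[0,0,0],[0,0,0],0],[[0,0,0],[0,0,0],0],[[0,0,0],[0,0,0],0]]'; python3 -m pendant '[[[0,0,0],[0,0,-0.1],0],[[0,0,0],[0,0,-0.2],0],[[0,0,0],[0,0,-0.3],0],[[0,0,0],[0,0,-0.42],0],[[0,0,0],[0,0,-0.42],0],[[0,0,0],[0,0,-0.42],0],[[0,0,0],[0,0,-0.42],0]]'
```

```text
time: 3.68
tool_pos: [561.8, -5.3, 279.6]
tcp_rot: [3.141, 0.0, 2.088]
contact_force: [4.4, 2.7, -3.6]
grip_width: 23.7
time: 4.27
tool_pos: [561.8, -6.1, 279.7]
tcp_rot: [-3.141, 0.001, 2.504]
contact_force: [4.4, -4.2, -3.6]
grip_width: 23.9
```

```bash
python3 -m pendant '[[[0,0,0],[0,0,0],0.06],[[0,0,0],[0,0,0],0.06],[[0,0,0],[0,0,0],0.06],[[0,0,0],[0,0,0.1],0.06],[[0,0,0],[0,0,0.195],0.05],[[0,0,0],[0,0,0.195],0.05]]' && python3 -m pendant '[[[0,0,0],[0,0,0],0],[[0,0,0],[0,0,0],0],[[0,0,0],[0,0,0],0],[[0,0,0],[0,0,0],0],[[0,0,0],[0,0,0],0],[[0,0,0],[0,0,0],0],[[0,0,0],[0,0,0],0],[[0,0,0],[0,0,0],0]]'
```

```text
time: 4.77
tool_pos: [561.4, -5.3, 279.8]
tcp_rot: [-3.141, -0.001, 2.309]
contact_force: [-0.1, 0.1, 0.7]
grip_width: 49.4
time: 5.43
tool_pos: [561.2, -6.0, 279.7]
tcp_rot: [-3.14, -0.0, 2.313]
contact_force: [-3.7, -3.5, 3.2]
grip_width: 21.9
```

```bash
python3 -m pendant '[[[0,0,0],[0,0,0],0.06],[[0,0,0],[0,0,0],0.06],[[0,0,0],[0,0,0],0.06],[[0,0,0],[0,0,-0.12],0.06],[[0,0,0],[0,0,-0.24],0.06],[[0,0,0],[0,0,-0.36],0.06],[[0,0,0],[0,0,-0.48],0.06],[[0,0,0],[0,0,-0.6],0.06],[[0,0,0],[0,0,-0.72],0.06],[[0,0,0],[0,0,-0.84],0.06]]' && python3 -m pendant '[[[0,0,0],[0,0,-0.12],0.06],[[0,0,0],[0,0,-0.24],0.06],[[0,0,0],[0,0,-0.36],0.06],[[0,0,0],[0,0,-0.48],0.06],[[0,0,0],[0,0,-0.6],0.06],[[0,0,0],[0,0,-0.731],0.06],[[0,0,0],[0,0,-0.731],0.06],[[0,0,0],[0,0,-0.731],0.05]]' && python3 -m pendant '[[[0,0,0],[0,0,0],0],[[0,0,0],[0,0,0],0],[[0,0,0],[0,0,0],0],[[0,0,0],[0,0,0],0],[[0,0,0],[0,0,0],0],[[0,0,0],[0,0,0],0],[[0,0,0],[0,0,0],0]]'; python3 -c "
from plant import *;print(get_obs()['moment'])"
```

```text
time: 6.27
tool_pos: [561.8, -5.3, 279.7]
tcp_rot: [3.141, 0.0, -3.124]
contact_force: [0.7, -0.3, -0.2]
grip_width: 59.7
time: 6.93
tool_pos: [561.7, -5.3, 279.7]
tcp_rot: [-3.142, 0.0, -2.402]
contact_force: [-0.0, 0.5, -0.2]
grip_width: 56.8
time: 7.52
tool_pos: [562.6, -6.7, 279.7]
tcp_rot: [-3.138, 0.001, -2.4]
contact_force: [5.8, -6.3, -3.8]
grip_width: 27.2
[-0.69940527 -0.75700956 -0.00868747]
```

```bash
python3 -m pendant '[[[0,0,0],[0,0,0],0.0918],[[0,0,0],[0,0,0],0.0918],[[0,0,0],[0,0,0],0.0918],[[0,0,-0.04],[0,0,0],0.0918],[[0,0,-0.08],[0,0,0],0.0918],[[0,0,-0.08],[0,0,0],0.0918],[[0,0,-0.08],[0,0,0],0.0918]]'; python3 -c "
from h import *
mv([485,259,300],145)"
```

```text
time: 8.1
tool_pos: [562.0, -5.2, 362.3]
tcp_rot: [-3.137, 0.004, -2.399]
contact_force: [-0.7, 0.4, -0.9]
grip_width: 69.4
t 8.1 shift [-0.1217  0.247   0.0617] rv [-1.2000e-03  5.9000e-03  1.3532e+00] pose [562.   -5.2 362.3] [-179.8    0.2 -137.5]
```

```bash
python3 -m pendant '[[[-0.122,0.247,0],[0,0,1.353],0.0918],[[-0.122,0.247,0],[0,0,1.353],0.0918],[[-0.122,0.247,0],[0,0,1.353],0.0918],[[-0.122,0.247,0],[0,0,1.353],0.0918],[[-0.122,0.247,0],[0,0,1.353],0.0918],[[-0.122,0.247,0.03],[0,0,1.353],0.0918],[[-0.122,0.247,0.06],[0,0,1.353],0.0918],[[-0.122,0.247,0.06],[0,0,1.353],0.0918],[[-0.122,0.247,0.06],[0,0,1.353],0.0918],[[-0.122,0.247,0.06],[0,0,1.353],0.0918]]'; python3 -m pendant '[[[0,0,0],[0,0,0.12],0.0918],[[0,0,0],[0,0,0.12],0.0918]]';python3 -c "
from h import *
mv([485,259,181],145)"
```

```text
time: 8.93
tool_pos: [483.0, 260.3, 296.7]
tcp_rot: [-3.137, -0.004, 2.69]
contact_force: [0.7, -0.6, 0.7]
grip_width: 91.8
time: 9.1
tool_pos: [483.9, 259.3, 298.2]
tcp_rot: [-3.139, -0.002, 2.57]
contact_force: [-0.1, -0.7, -0.0]
grip_width: 91.5
t 9.1 shift [-0.0012  0.0006  0.1172] rv [-0.0023 -0.0017  0.0391] pose [483.9 259.3 298.2] [-1.799e+02 -1.000e-01  1.472e+02]
```

```bash
python3 -m pendant '[[[-0.001,0,0.04],[0,0,0.039],0.0918],[[-0.001,0,0.08],[0,0,0.039],0.0918],[[-0.001,0,0.11],[0,0,0.039],0.0918],[[-0.001,0,0.11],[0,0,0.039],0.0918],[[-0.001,0,0.11],[0,0,0.039],0.0918],[[-0.001,0,0.11],[0,0,0.039],0.0918]]';python3 -c "
from h import *
mv([485,259,181],144.8)
from plant import capture
for n in('top','scene'):
  c=capture(n);cv2.imwrite(f'pics/{n}1.png',c['color'][:,:,::-1])
t=cv2.imread('pics/top1.png');s=cv2.imread('pics/scene1.png')
f=lambda im,x,y,w:cv2.resize(im[y:y+w,x:x+w],(400,400),interpolation=2)
cv2.imwrite('pics/crop2.png',np.hstack([f(t,120,200,100),f(s,310,140,100)]))"
```

```text
time: 9.6
tool_pos: [486.0, 258.7, 190.9]
tcp_rot: [3.14, 0.001, 2.536]
contact_force: [0.3, 0.5, 0.8]
grip_width: 91.8
t 9.6 shift [ 0.001  -0.0003  0.0099] rv [0.0012 0.0009 0.0089] pose [486.  258.7 190.9] [1.799e+02 1.000e-01 1.453e+02]
```

View pics/crop2.png

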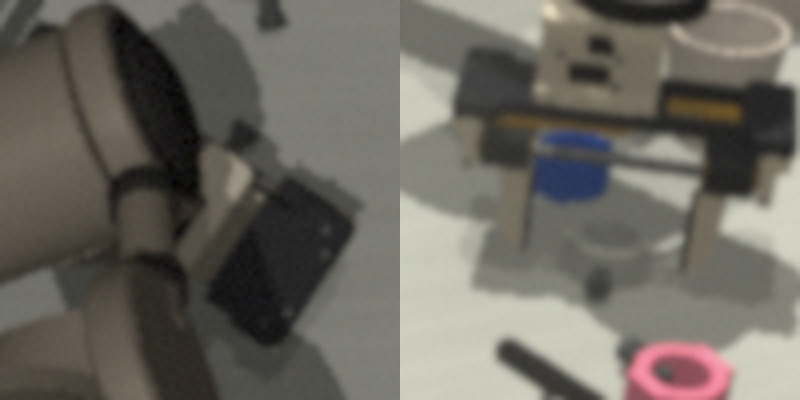

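The scene crop shows the open fingers straddling the grey collar, with its screw at crop pixel (598,283) between them. The grip looks right, so I'll go down and close.

```bash
python3 -m pendant '[[[0,0,0.005],[0,0,0],0.0918],[[0,0,0.0095],[0,0,0],0.0918],[[0,0,0.0095],[0,0,0],0.05],[[0,0,0.0095],[0,0,0],0.03],[[0,0,0.0095],[0,0,0],0.03],[[0,0,0.0095],[0,0,0],0.03],[[0,0,0.0095],[0,0,0],0.03],[[0,0,0.0095],[0,0,0],0.03],[[0,0,0.0095],[0,0,0],0.03]]'; python3 -m pendant '[[[0,0,0],[0,0,0],0.03],[[0,0,0],[0,0,0],0.03],[[0,0,0],[0,0,0],0.03]]'; python3 -c "
from h import *
mv([485,259,181],144.8)"
```

```text
time: 10.45
tool_pos: [485.6, 258.6, 180.2]
tcp_rot: [3.141, 0.0, 2.535]
contact_force: [1.1, 0.5, -0.5]
grip_width: 51.9
time: 10.7
tool_pos: [485.6, 258.6, 180.2]
tcp_rot: [3.141, 0.0, 2.535]
contact_force: [0.9, 2.4, -0.4]
grip_width: 52.2
t 10.7 shift [ 0.0007  0.     -0.0008] rv [0.0003 0.0002 0.0074] pose [485.6 258.6 180.2] [180.    0.  145.2]
```

```bash
python3 -m pendant '[[[0,0,-0.03],[0,0,0],0.03],[[0,0,-0.07],[0,0,0],0.03],[[0,0,-0.11],[0,0,0],0.03],[[0,0,-0.15],[0,0,0],0.03],[[0,0,-0.17],[0,0,0],0.03],[[0,0,-0.17],[0,0,0],0.03],[[0,0,-0.17],[0,0,0],0.03]]'; python3 -c "
from h import *
mv([564.6,-4.9,350],222.3)"
```

```text
time: 11.28
tool_pos: [485.3, 258.4, 350.6]
tcp_rot: [3.141, 0.001, 2.535]
contact_force: [-0.4, 0.3, -3.9]
grip_width: 51.8
t 11.2833 shift [-0.2153 -0.171   0.0006] rv [ 2.0000e-04  1.4000e-03 -1.3453e+00] pose [485.3 258.4 350.6] [1.799e+02 1.000e-01 1.452e+02]
```

```bash
python3 -m pendant '[[[-0.025,-0.02,0],[0,0,-0.12],0.03],[[-0.05,-0.04,0],[0,0,-0.24],0.03],[[-0.075,-0.06,0],[0,0,-0.36],0.03],[[-0.1,-0.08,0],[0,0,-0.48],0.03],[[-0.12,-0.1,0],[0,0,-0.6],0.03],[[-0.14,-0.12,0],[0,0,-0.72],0.03],[[-0.16,-0.135,0],[0,0,-0.84],0.03],[[-0.18,-0.15,0],[0,0,-0.96],0.03],[[-0.2,-0.16,0],[0,0,-1.08],0.03],[[-0.2153,-0.171,0],[0,0,-1.2],0.03]]'; python3 -m pendant '[[[0,0,0],[0,0,-0.11],0.03],[[0,0,0],[0,0,-0.145],0.03],[[0,0,0],[0,0,-0.145],0.03],[[0,0,0],[0,0,-0.145],0.03],[[0,0,0],[0,0,-0.145],0.03]]';python3 -c "
from h import *
mv([564.6,-4.9,340],222.3)
from plant import capture
for n in('top','scene'):
  c=capture(n);cv2.imwrite(f'pics/{n}2.png',c['color'][:,:,::-1])
t=cv2.imread('pics/top2.png');s=cv2.imread('pics/scene2.png')
f=lambda im,x,y,w:cv2.resize(im[y:y+w,x:x+w],(400,400),interpolation=2)
cv2.imwrite('pics/crop3.png',np.hstack([f(t,230,140,120),f(s,215,100,120)]))"
```

```text
time: 12.12
tool_pos: [564.9, -6.4, 347.3]
tcp_rot: [3.138, -0.004, -2.544]
contact_force: [0.2, -0.1, -1.2]
grip_width: 52.1
time: 12.53
tool_pos: [564.5, -4.6, 348.8]
tcp_rot: [3.14, -0.002, -2.405]
contact_force: [0.3, 0.6, -1.3]
grip_width: 52.2
t 12.5333 shift [ 0.0001 -0.0003  0.0088] rv [ 0.002  -0.0018 -0.0013] pose [564.5  -4.6 348.8] [ 1.799e+02 -1.000e-01 -1.378e+02]
```

View pics/crop3.png

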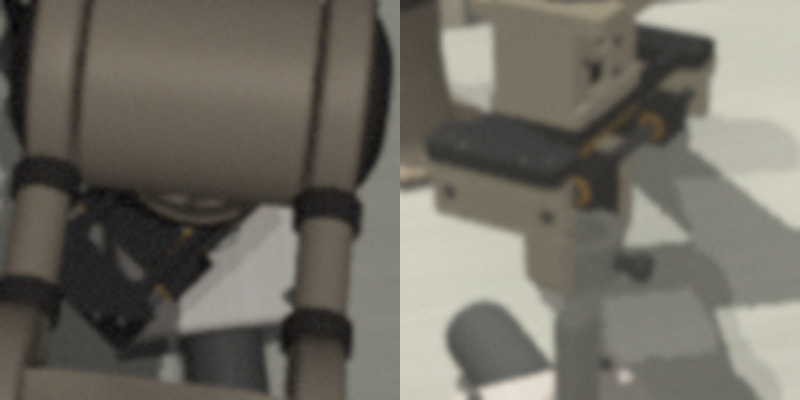

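```bash
python3 - <<'E'
from h import *
c=C["scene"]
P=lambda p:cv2.projectPoints(np.array([p],float),c["rvec"],c["tvec"],c["mtx"],None)[0].ravel().round(1)
b=np.radians(42.3)
for k in(34,39,44):print(k,P([564.5+k*np.cos(b),-4.6+k*np.sin(b),181.8]))
print(P([564.6,-4.9,140]),P([564.6,-4.9,120]),P([561.5,-4.4,136.5]))
im=cv2.imread("pics/scene2.png").astype(int).sum(2)//3
print(im[170:190,274:294])
print("shaft row 208",im[206:212:2,255:290]); i0=cv2.imread("pics/scene0.png").astype(int).sum(2)//3; print(i0[203:212:4,255:290])
E
```

```text
34 [285.2 179.4]
39 [287.7 180.1]
44 [290.2 180.8]
[268.4 194.3] [268.4 203.1] [268.1 195. ]
[[ 93  95  97  99 101 103 103 109 129 154 167 171 172 171 172 172 171 172
  172 171]
 [ 94  97  99 100 104 102 103 111 135 159 168 169 172 171 171 170 170 169
  168 166]
 [ 98 101 103 102 103 100  98 113 137 156 163 164 164 165 165 163 159 156
  155 149]
 [103 103 102 101  98  95  95 109 129 143 148 146 147 145 147 145 139 134
  132 125]
 [100  99  99  97  96  93  91  97 110 117 119 119 119 120 118 118 116 113
  112 108]
 [ 98  97  93  93  90  88  84  87  94  99 100  98  96  97  97  99 102 103
  104 103]
 [ 94  94  93  90  89  83  77  76  79  84  86  86  83  82  84  86  92  99
  103 104]
 [ 93  93  94  91  85  75  68  67  69  70  72  72  73  72  74  75  82  93
  102 104]
 [ 90  93  91  88  81  72  65  65  63  63  65  67  70  70  69  65  74  88
   98 103]
 [ 95  92  92  88  81  69  65  61  62  61  63  63  69  66  66  66  72  89
   99 103]
 [ 93  92  92  88  83  72  69  65  63  62  62  64  65  66  64  64  76  92
  100 105]
 [ 95  95  90  91  89  84  80  78  74  69  64  62  63  63  60  66  76  9
[... 879 characters left out ...]
130 107  97  95  96  94  96  92  94  92  92  91
   91  85  79  72  80  92 108 117 121 121 122 121 120 117 117 109 107]
 [ 98 102 109 118 124 126 117 103  95  96  96  95  93  95  94  92  92  93
   89  88  83  79  83  94 109 121 133 133 126 114 109 109 108 106 106]]
[[131 164 184 192 190 173 141 114 106 103 103 100  99  98 100 101 100 101
  102 114 145 179 192 195 194 194 196 197 195 197 196 196 197 196 197]
 [ 96  96 100 124 148 160 143 120 109 103 102 100  98 100 100 100 100 100
  102 109 125 144 163 180 194 193 195 196 197 198 197 196 197 197 196]
 [121 129 143 157 163 157 140 118 107 103 101  97 100  99  99 100  99  99
  102 110 130 149 163 180 200 208 208 203 197 194 196 196 196 197 197]]
```

The collar is level over the shaft with its screw head at scene pixel ≈(286,180), close to the predicted 285–290. Descending in steps with force checks.

```bash
python3 -m pendant '[[[0,0,0.025],[0,0,0],0.03],[[0,0,0.025],[0,0,0],0.03],[[0,0,0.028],[0,0,0],0.03],[[0,0,0.032],[0,0,0],0.03],[[0,0,0.035],[0,0,0],0.03],[[0,0,0.035],[0,0,0],0.03]]'; python3 -m pendant '[[[0,0,0.002],[0,0,0],0.03],[[0,0,0.004],[0,0,0],0.03],[[0,0,0.006],[0,0,0],0.03],[[0,0,0.006],[0,0,0],0.03]]'
```

```text
time: 13.13
tool_pos: [564.7, -4.7, 315.1]
tcp_rot: [3.142, -0.0, -2.404]
contact_force: [-0.3, -0.4, -2.0]
grip_width: 52.0
time: 13.47
tool_pos: [564.7, -4.8, 308.9]
tcp_rot: [3.141, -0.0, -2.404]
contact_force: [0.1, -0.2, -1.3]
grip_width: 51.9
```

```bash
python3 -m pendant '[[[0,0,0.003],[0,0,0],0.03],[[0,0,0.006],[0,0,0],0.03],[[0,0,0.009],[0,0,0],0.03],[[0,0,0.009],[0,0,0],0.03]]'; python3 -m pendant '[[[0,0,0.005],[0,0,0],0.03],[[0,0,0.010],[0,0,0],0.03],[[0,0,0.015],[0,0,0],0.03],[[0,0,0.019],[0,0,0],0.03],[[0,0,0.019],[0,0,0],0.03]]'
```

```text
time: 13.8
tool_pos: [564.6, -4.8, 299.4]
tcp_rot: [3.141, -0.001, -2.404]
contact_force: [0.6, -0.7, -3.0]
grip_width: 52.2
time: 14.22
tool_pos: [564.5, -4.7, 280.0]
tcp_rot: [3.14, -0.001, -2.404]
contact_force: [0.8, -0.6, -1.1]
grip_width: 52.0
```

```bash
for i in 1 2; do python3 -m pendant '[[[0.0005,0,0],[0,0,0],0.03],[[0.001,0,0],[0,0,0],0.03],[[0.001,0,0],[0,0,0],0.03]]'; done; python3 -m pendant '[[[0.0005,0,0],[0,0,0],0.03],[[0.0005,0,0],[0,0,0],0.03],[[0.0005,0,0],[0,0,0],0.03]]'
```

```text
time: 14.47
tool_pos: [564.1, -5.5, 281.4]
tcp_rot: [-3.141, 0.0, -2.404]
contact_force: [-0.2, 0.1, -1.1]
grip_width: 52.4
time: 14.72
tool_pos: [563.6, -5.9, 281.5]
tcp_rot: [-3.141, 0.001, -2.404]
contact_force: [3.0, 1.5, -1.9]
grip_width: 52.1
time: 14.97
tool_pos: [563.4, -6.0, 281.5]
tcp_rot: [-3.141, 0.002, -2.404]
contact_force: [4.4, 4.5, -2.5]
grip_width: 52.0
```

```bash
python3 -m pendant '[[[0.0005,0,0],[0,0,0],0.03],[[0.001,0,0],[0,0,0],0.03],[[0.001,0,0],[0,0,0],0.03],[[0.001,0,0],[0,0,0],0.03]]'; python3 -m pendant '[[[0.0005,0,0],[0,0,0],0.03],[[0.001,0,0],[0,0,0],0.03],[[0.001,0,0],[0,0,0],0.03],[[0.001,0,0],[0,0,0],0.03],[[0.001,0,0],[0,0,0],0.03]]'; python3 -c "
from h import *
from plant import capture
o=get_obs();print(o['contact_force'],o['moment'],np.abs(o['dq']).max())
for n in('top','scene'):
  c=capture(n);cv2.imwrite(f'pics/{n}3.png',c['color'][:,:,::-1])
t=cv2.imread('pics/top3.png');s=cv2.imread('pics/scene3.png')
f=lambda im,x,y,w:cv2.resize(im[y:y+w,x:x+w],(400,400),interpolation=2)
cv2.imwrite('pics/crop4.png',np.hstack([f(t,200,110,160),f(s,220,140,130)]))"
```

```text
time: 15.3
tool_pos: [563.1, -6.3, 281.5]
tcp_rot: [-3.14, 0.004, -2.404]
contact_force: [7.1, 5.9, -4.3]
grip_width: 52.1
time: 15.72
tool_pos: [562.7, -6.5, 281.6]
tcp_rot: [-3.14, 0.006, -2.404]
contact_force: [8.1, 8.8, -6.1]
grip_width: 51.9
[ 8.14028608  8.76472177 -6.08799098] [ 1.70655847 -1.56422199 -0.04102561] 0.0019586869697616706
```

View pics/crop4.png

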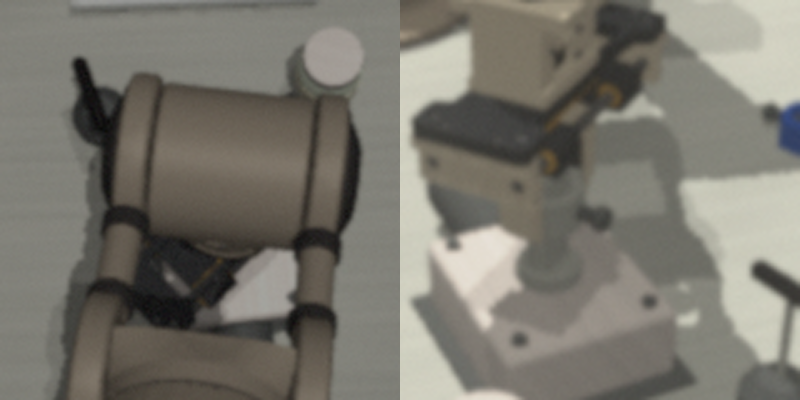

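The scene crop shows the collar on the shaft, well above the shoulder at crop (548,268), with the screw head at (597,217) on the stand's side. To check the tip is fully home and not resting on a corner, I'll measure the total play. It should be about 5 mm when square.

```bash
python3 -m pendant '[[[-0.002,0,0],[0,0,0],0.03],[[-0.004,0,0],[0,0,0],0.03],[[-0.006,0,0],[0,0,0],0.03],[[-0.006,0,0],[0,0,0],0.03],[[-0.006,0,0],[0,0,0],0.03]]'; for i in 1 2 3; do python3 -m pendant '[[[-0.0005,0,0],[0,0,0],0.03],[[-0.001,0,0],[0,0,0],0.03],[[-0.001,0,0],[0,0,0],0.03]]'; done
```

```text
time: 16.23
tool_pos: [565.7, -3.9, 281.1]
tcp_rot: [3.141, -0.001, -2.404]
contact_force: [-0.1, 1.0, -1.3]
grip_width: 51.9
time: 16.48
tool_pos: [566.6, -3.2, 281.2]
tcp_rot: [-3.142, -0.0, -2.404]
contact_force: [-0.4, -0.5, -2.4]
grip_width: 52.2
time: 16.73
tool_pos: [567.4, -2.4, 281.2]
tcp_rot: [-3.142, -0.0, -2.403]
contact_force: [-0.7, -0.6, -1.1]
grip_width: 52.2
time: 16.98
tool_pos: [567.7, -2.2, 281.1]
tcp_rot: [3.141, -0.002, -2.403]
contact_force: [-2.8, -2.9, 0.0]
grip_width: 52.1
```

Play is about 5.1 mm, from (563.7,-5.7) to (567.5,-2.3), so the tip seats squarely with full travel. Press home again.

```bash
python3 -m pendant '[[[0.003,0,0],[0,0,0],0.03],[[0.006,0,0],[0,0,0],0.03],[[0.0075,0,0],[0,0,0],0.03],[[0.0085,0,0],[0,0,0],0.03],[[0.009,0,0],[0,0,0],0.03],[[0.009,0,0],[0,0,0],0.03],[[0.009,0,0],[0,0,0],0.03],[[0.009,0,0],[0,0,0],0.03],[[0.009,0,0],[0,0,0],0.03]]'; python3 - <<'E'
from h import *
from plant import capture
o=get_obs();print(o['contact_force'],np.abs(o['dq']).max(),o['tool_pos'],o['tcp_rot'],o['grip_width'])
for n in('top','scene'):
  c=capture(n)['color'];d=cv2.absdiff(c,C[n]["color"]).sum(2)
  print(n,"ring/jar change",[int(d[y-12:y+12,x-12:x+12].mean()) for x,y in ([(408,242),(333,136)] if n=='top' else [(141,245),(249,290)])])
E
```

```text
time: 17.73
tool_pos: [562.7, -6.4, 281.3]
tcp_rot: [-3.14, 0.006, -2.404]
contact_force: [7.7, 7.9, -7.5]
grip_width: 51.7
[ 7.68224674  7.91218506 -7.45618706] 0.001538823084143186 [562.67839928  -6.42400884 281.25660762] [-3.14026517  0.00579431 -2.40387345] 51.740539543290105
top ring/jar change [30, 33]
scene ring/jar change [22, 18]
```

```bash
python3 -c "
from plant import *
print(close_job())"
```

```text
the job is handed in; nothing more can be done
None
```

The job is handed in at about 18 s, with the collar held on the shaft and its set screw pressed on the flat, pointing at the driver stand. The hand-in gives no verdict, so the checks below are my own.

- **Feeling and turning the flat:** The first grip on the bare shaft read 23.7 mm, so the flat was about 11° off the jaws. I turned the shaft about 24° towards the stand. A second grip along the stand's bearing read 21.9 mm, about 2° off square.
- **Collar:** I picked the grey collar with the screw; the grip read 52 mm. It went down the shaft with no contact force that I could see.
- **Final press:** The underside is about 101 mm above the bench, so about 39 mm of shaft is above it and it sits clear of the shoulder. The press is about 11 N away from the stand, level to under 0.01 rad, and at rest. Play measured both ways was about 5.1 mm; a fully square tip should give 5.0 mm.
- **Disagreements:** The cameras put the shaft axis at about (561.5, -4.4) mm, while the play's midpoint put it near (565.6, -4.0) mm. I used the felt position. The two views of the stand differed by about 10 mm, well inside the 45 mm allowed.
- **Ring and jar:** A picture comparison showed small brightness changes around both, which I took for arm shadows. The jar looked in place in my last crop. I did not view the ring again, but the arm never went near it after the start.

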